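# Try a freshly cast bayonet lid on its desk canister

### The job

Lift the freshly cast blue lid out of the open grey mould and put it into the mouth of the walnut canister, with its two pins going down through the two notches (white marks). Then turn the lid clockwise, against the return spring, until its bar points at the green halfway marks; it must never be turned as far as the lock click just before the red marks. Finish while still gripping the lid and holding it at the green marks, and leave the other things on the desk where they are.

Things in the scene. Friction and masses are not known exactly. Their poses are not given: they have to be found in the camera images.
- lid: Blue cast lid, 110 g. Origin: centre of the underside of its round flange (80 mm diameter, 6 mm thick), z up. Upright grip bar along its x axis on top: 60 mm long, 13 mm thick, top 36 mm above the origin, white line on it. Below, a round plug, 56 mm diameter, 17 mm deep, foot bevelled. Same after a half turn: either pin fits either notch. Starts upright in the mould.
- lid_grip (a point): Point in the middle of the lid's grip bar, 27 mm above the lid's origin: grip across the bar here.
- lid_pin (a point): Tip of one of the lid's two bayonet pins, 35 mm from the lid's axis along its +x, 12 mm below its origin; the other is opposite at -x. Pins are round, 8 mm diameter, radial, in line with the bar above.
- mould: Open lower mould half, round grey block 112 mm diameter, 24 mm high, does not move. Origin: centre of its underside. The lid's flange lies in an 88 mm recess 4 mm deep (lid origin 20 mm above the desk, flange top 2 mm above the mould), its plug in a 62 mm hole, its pins in slots, all with 2 mm or more of play; the lid lifts straight out.
- canister: Walnut canister with steel collar, 96 mm diameter, 75 mm high, on a suction foot: it does not move. Origin: centre of its underside, z up. Mouth 60 mm across; its 5.5 mm thick ledge has two notches, 16 mm wide, at its +x and -x (white marks on the rim). Seen from above, the green halfway marks are 45 degrees clockwise of the white ones, the red lock marks 90 degrees clockwise.
- mouth (a point): Centre of the canister's rim, 75 mm above its origin, same axes. The seated lid's origin coincides with it. A lid lowered with its bar along this x axis (either way round, to about 6 degrees) drops until its flange lies on the rim; turned clockwise, its pins run below the ledge.
- seat_ring (a joint): Sprung ring in the canister that the lid's pins push: 0 rad at the notches, grows clockwise to 1.44 at the lock. Lags the lid by about 0.15 rad (play): about 0.64 at the green marks. Its spring (about 0.1 N m there) turns the lid back if let go. Spring balls resist the lid from about 68 degrees and click at about 76 (ring at 1.2 rad).
- mould_top: Upper mould half, round grey hollow piece 92 mm diameter, 28 mm high, loose; leave it alone. Origin: centre of its underside.
- cup: White take-away cup with black lid, 84 mm diameter, 118 mm high, loose; leave it alone. Origin: centre of its underside.
- pen_pot: Dark steel pen pot, 76 mm diameter, 170 mm high with pens, loose; leave it alone. Origin: centre of its underside.
- clock: Pale wooden cube clock, 70 mm, loose; leave it alone. Origin: centre of its underside.
- tape_roll: Yellow roll of tape lying flat, 90 mm diameter, 24 mm high, loose; leave it alone. Origin: centre of its underside.
- spatula: Demoulding spatula lying flat, 180 mm long, loose; leave it alone. Its origin lies on its underside, x along its length.
Things that resemble listed ones, but are neither listed nor needed, are in the scene too. There is more than one size of the lid; the one meant has the size given above.

How it is judged:
By the outcome, as a careful person would: the job done as asked, in the order asked, and still so for the second after the job is handed in, while the arm keeps its last pose, push and grip.
It also fails if it takes over 45 s, if anything falls off the work surface, if the arm or the gripper's body presses on something with over 40 N, if the wrist force passes 120 N, or if a joint passes its speed limit or range.

### The arm

A 6-joint arm with a two-finger parallel gripper is mounted at the origin on the work surface. World frame = base frame: x ahead of the robot, y to its left, z up, the work surface at z = 0. Lengths are in mm, angles in rad, forces in N, time in s.
With the tool pointing down it reaches from about 350 to 875 mm from the base axis. Payload 4.2 kg.
Tool frame: the origin (TCP) lies on the centre line of the jaws, within the pads' length; the fingertips stand 14 mm ahead of it and the grasp point (between the pads) lies 5 mm behind it (tcp_to_tips is the distance from the TCP to the fingertips, in mm); z points along the fingers, y is the direction in which the jaws open and shut (so a half turn about z gives the same grasp; the last joint's range is limited). The gripper opens to 85 mm and grips with 20 to 120 N. Pads are 22 mm wide; open, the fingers measure 114 mm over their backs; the gripper's body (76 mm by 85 mm) begins 54 mm behind the grasp point. The pads swing forward as they close: fully open they stand 13 mm farther back than shut.
Start: joints at [1.521, 0.385, 0.008, 0, -1.194, -0.259], TCP at [189.915, 595.426, 245.312] pointing down, gripper open.
Joint ranges: [-3.14, 3.14], [-1.21, 2.06], [-1.07, 1.41], [-3.16, 2.05], [-2.99, -0.16], [-3.1, 3.1]. Speed limits (rad/s): [2.79, 2.79, 3.14, 3.14, 3.14, 3.14].

### API

Orientations are given as a unit quaternion [x, y, z, w].
In Python, from bench import read_state, get_image, job_done, tcp_to_tips gives the robot as it stands. The module is installed in compiled form; this text tells all that it offers.
- The arm moves only by the tool play_rows, never from a script. Its argument "targets" is a list of rows, each an object of numbers: "gripper": the gripper's target within -1 to 1 (shut at 1, half-way at 0, fully open at -1); "tx", "ty", "tz": the shift along the tool's x, y, z scaled (see below); "spin": the turn about the tool's z scaled (see below). A call has 1 to 12 rows; each row is the pose to reach, as a shift and turn from the pose commanded when the call began, along the tool's axes at that moment; what a row does not reach only later rows make up. The controller multiplies each number of a shift by 0.25 m and each number of a turn by pi/4 rad. A row lasts 1/8 s, in which the tool goes at most 62.5 mm and 10.7 degrees, less where a joint would pass 70% of its speed; a pose out of reach is approached as far as the arm can. A call with a number of a shift or a turn outside -1 to 1 is refused whole. A call with a gripper value outside its range is refused whole. The fingers move at their own pace and stop on an object; the grip force is fixed at half the most. Time passes only in rows, so rows that repeat a pose let the fingers close. It gives the time, the measured TCP pose, the force and the opening at its end, in the units of the state.
- read_state(): the state, without advancing time (a new reading comes with each control period).
- get_image(name): name is "side" or "top"; returns a dict with "frame" (400x640x3 uint8, red, green, blue), "depth" (400x640 float32, mm along the optical axis (not along the pixel's ray), 0 where there is no reading), "mtx" (3x3 intrinsics, pixels), "world_to_cam" (4x4, takes a point from world to camera coordinates). Camera axes: x right, y up, looking along -z (the intrinsics and any distortion apply to the point x, -y, -z); pixel columns grow to the right and rows downward; lengths in mm; the calibration is good to about 2 mm. A picture is of the moment at which its call begins.
- job_done(): hands the job in, once; it reports no verdict.
The state is a dict: "clock": time; "joints": joint angles; "joint_vel": joint speeds; "joint_efforts": joint torques, N m; "position": TCP position; "ee_rot": TCP orientation; "contact_force": force on the tool from outside, world axes, zero at the start; "wrist_torque": the same for the moment, N m; "gripper_width": finger opening in mm.
Only numpy, scipy, OpenCV 4.12 (cv2) and the standard library are available. Lean on these libraries where they do the work, as an engineer would, in place of code of your own. Each camera call takes 0.05 s, during which the arm holds its last target.

## Working session

There is one attempt and no reset: what is moved stays moved. The work goes in short steps, Python scripts to look and compute and a tool call to move; the robot and the scene stay as the last step left them, time stands still between calls to the robot, and variables do not carry over. Pictures are saved under pics/ and viewed, and the job is handed in when it is done.

Besides the shell and the picture viewer there is one more tool, called as a command line: name --argument value ..., lists and objects as JSON in quotes. play_rows: Moves the arm, as the interface text tells. Its arguments: {"type":"object","properties":{"targets":{"type":"array","items":{"type":"object","properties":{"gripper":{"type":"number"},"tx":{"type":"number","minimum":-1,"maximum":1},"ty":{"type":"number","minimum":-1,"maximum":1},"tz":{"type":"number","minimum":-1,"maximum":1},"spin":{"type":"number","minimum":-1,"maximum":1}}}}},"required":["targets"]}

```bash
mkdir -p pics; cat > h.py <<'E'
import numpy as np,cv2
from bench import *
def grab(n,tag):
    d=get_image(n); np.savez(f'{tag}.npz',**d); cv2.imwrite(f'pics/{tag}.png',d['frame'][:,:,::-1]); return d
def crop(tag,x0,y0,x1,y1,s,out):
    d=np.load(f'{tag}.npz'); im=d['frame'][y0:y1,x0:x1,::-1]
    cv2.imwrite(f'pics/{out}.png',cv2.resize(im,None,fx=s,fy=s,interpolation=cv2.INTER_CUBIC))
def ray(d,u,v):
    K=d['mtx'];T=d['world_to_cam'];R=T[:3,:3];t=T[:3,3]
    r=np.linalg.inv(K)@[u,v,1];r=np.array([r[0],-r[1],-r[2]])
    return -R.T@t,R.T@r
def atz(d,u,v,z):
    o,r=ray(d,u,v);return o+r*(z-o[2])/r[2]
def dep(d,u,v):
    o,r=ray(d,u,v);return o+r*d['depth'][int(round(v)),int(round(u))]
def proj(d,p):
    T=d['world_to_cam'];c=T[:3,:3]@p+T[:3,3];q=d['mtx']@[c[0],-c[1],-c[2]];return q[:2]/q[2]
E
python3 - <<'E'
from h import *
for n in('top','side'):
    d=grab(n,n+'0');print(d['mtx'],d['world_to_cam'])
print(read_state(),tcp_to_tips)
E
```

```text
[[422.08093589   0.         325.70192388]
 [  0.         422.08093589 202.65854467]
 [  0.           0.           1.        ]] [[-1.86009046e-02 -9.99329363e-01  3.15409237e-02  3.00417636e+01]
 [ 9.98479763e-01 -1.69294929e-02  5.24552616e-02 -6.12315846e+02]
 [-5.18861113e-02  3.24686894e-02  9.98125050e-01 -1.08856540e+03]
 [ 0.00000000e+00  0.00000000e+00  0.00000000e+00  1.00000000e+00]]
[[422.33905304   0.         320.12758856]
 [  0.         422.33905304 200.25802978]
 [  0.           0.           1.        ]] [[-9.94479038e-01 -1.04576138e-01 -8.67605660e-03  5.89969278e+02]
 [ 7.29455105e-02 -7.48377843e-01  6.59249237e-01 -7.36411429e+01]
 [-7.54347079e-02  6.54976668e-01  7.51874437e-01 -1.11431216e+03]
 [ 0.00000000e+00  0.00000000e+00  0.00000000e+00  1.00000000e+00]]
{'clock': 0.1, 'joints': array([ 1.52060869e+00,  3.85462702e-01,  6.74978233e-03, -4.00136652e-04,
       -1.19400939e+00, -2.58575575e-01]), 'joint_vel': array([ 0.00125414, -0.00053346,  0.00359571,  0.00171392,  0.00019086,
        0.00021558]), 'joint_efforts': array([-6.62626771e-04, -3.93322599e+01,  1.88928813e+01,  4.19799104e+00,
       -2.61877765e-03,  5.50526153e-06]), 'position': array([189.78078384, 594.96582534, 244.34138854]), 'ee_rot': array([ 9.88094985e-01, -1.53841927e-01, -8.47977694e-05,  9.77111334e-04]), 'contact_force': array([-0.21466576, -0.08288494, -0.75203892]), 'wrist_torque': array([ 0.01077579,  0.00918463, -0.03874817]), 'gripper_width': 85.23921438354117} 14.0
```

View pics/top0.png

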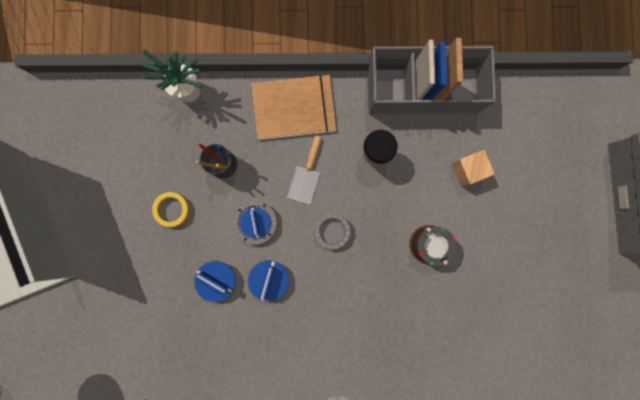

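View pics/side0.png

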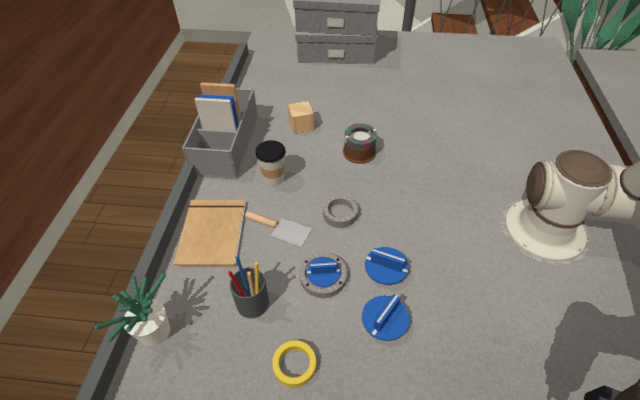

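Three blue lids are visible in top0: one in the grey mould at (257,224), and two lying on the desk at (214,281) and (268,281). I'll enlarge them and the canister at (435,246).

```bash
python3 - <<'E'
from h import *
crop('top0',185,185,305,305,6,'c1'); crop('top0',395,205,475,285,7,'c2')
crop('side0',285,240,425,345,5,'c3');crop('side0',330,110,390,170,9,'c4')
d=np.load('top0.npz')
for u,v in((257,224),(214,281),(268,281)): print(dep(d,u,v))
E
```

```text
[560.25278444 196.76809342  29.49373593]
[422.90346891 297.53730259  69.52553005]
[420.11662332 165.93663532  71.1186116 ]
```

View pics/c1.png

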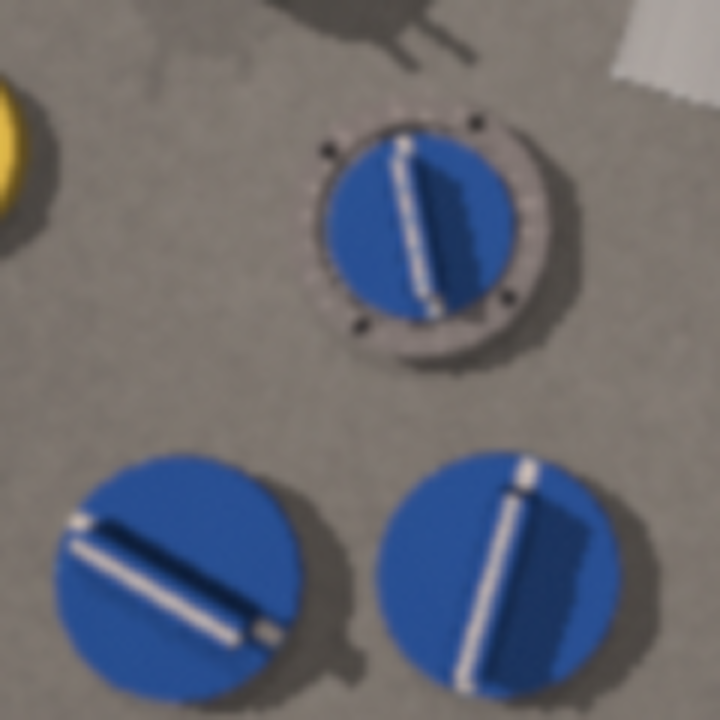

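View pics/c2.png

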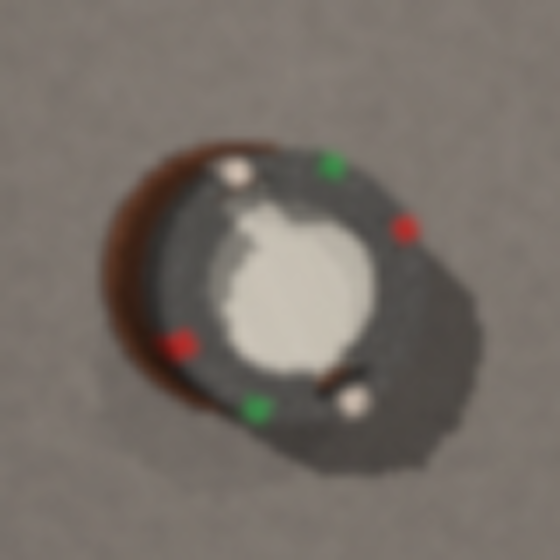

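View pics/c3.png

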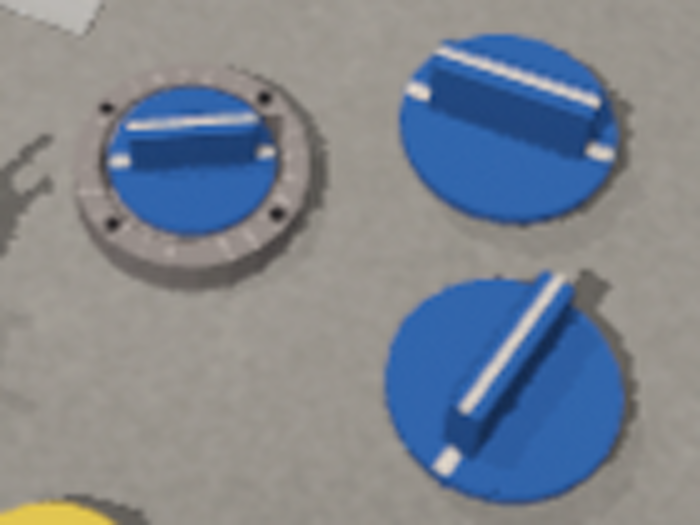

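View pics/c4.png

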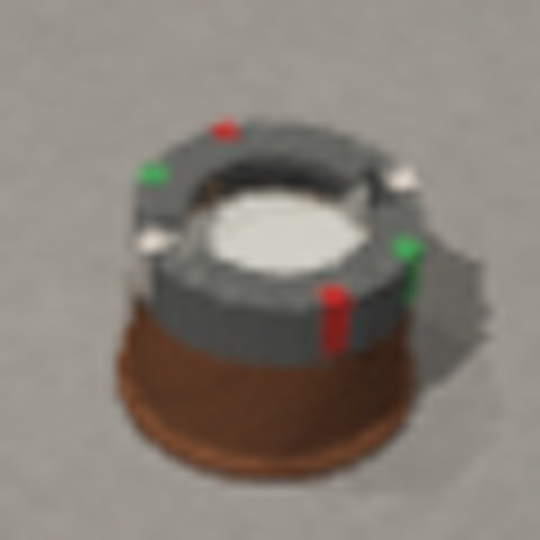

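The lid in the mould at (257,224) has a flange about 31 px wide (~78 mm), which fits the 80 mm lid. The other two at (214,281) and (268,281) are about 40 px (~96 mm), so they are the wrong size and not in a mould. Next I'll measure both the lid and the canister.

```bash
python3 - <<'E'
from h import *
from scipy.optimize import least_squares
def cc(x0,y0,s,X,Y): return x0+(X+.5)/s-.5, y0+(Y+.5)/s-.5
T=np.load('top0.npz');S=np.load('side0.npz')
# lid bar line
for d,nm,pts in((T,'top',[cc(185,185,6,400,157),cc(185,185,6,430,298)]),(S,'side',[cc(285,240,5,127,127),cc(285,240,5,256,118)])):
    a,b=[atz(d,*p,56) for p in pts]; print(nm,'bar',a,b,'mid',(a+b)/2,np.degrees(np.arctan2(*(a-b)[1::-1])),np.linalg.norm(a-b))
# flange
for d,nm,box in((T,'top',(235,203,280,246)),(S,'side',(300,252,346,292))):
    x0,y0,x1,y1=box;im=d['frame'][y0:y1,x0:x1].astype(int)
    m=((im[:,:,2]>im[:,:,0]+30)&(im[:,:,2]>50)).astype(np.uint8)
    c=max(cv2.findContours(m,0,1)[0],key=cv2.contourArea)[:,0]
    P=np.array([atz(d,x0+u,y0+v,26)[:2] for u,v in c])
    f=least_squares(lambda q:np.hypot(*(P-q[:2]).T)-q[2],[560,190,39],loss='soft_l1',f_scale=1);print(nm,'flange',f.x,len(P))
# canister marks z=75
tm=[(235,172),(333,165),(405,230),(352,400),(257,409),(181,346)]
P=[atz(T,*cc(395,205,7,*p),75)[:2] for p in tm]
sm=dict(w=[(401,180),(152,240)],g=[(407,248),(153,174)],r=[(333,296),(226,131)])
for i in range(3):
    a,b=P[i],P[i+3];print('top',i,(a+b)/2,np.degrees(np.arctan2(*(a-b)[::-1])),np.linalg.norm(a-b))
for k,v in sm.items():
    a,b=[atz(S,*cc(330,110,9,*p),75)[:2] for p in v];print('side',k,(a+b)/2,np.degrees(np.arctan2(*(a-b)[::-1])),np.linalg.norm(a-b))
s=read_state();from scipy.spatial.transform import Rotation as R;print(R.from_quat(s['ee_rot']).as_matrix())
E
```

```text
top bar [593.53223542 207.30709124  56.        ] [534.6063397  195.43736928  56.        ] mid [564.06928756 201.37223026  56.        ] 11.38895296430766 60.109495803803895
side bar [594.34529412 209.55587476  56.        ] [535.19940178 198.73401452  56.        ] mid [564.77234795 204.14494464  56.        ] 10.368656306386082 60.12777428252014
top flange [565.19148534 203.13700572  38.27815158] 119
side flange [565.01059667 205.13911315  39.29697164] 109
top 0 [ 498.75785871 -252.05364561] 25.747292249140358 90.31023625851098
top 1 [ 498.44738484 -252.64501769] -19.306721036877395 90.70196015631635
top 2 [ 498.04212822 -251.97049667] -64.2204567958151 90.45117045508911
side w [ 498.29896807 -252.63881431] -154.4990733763458 89.56544428275386
side g [ 497.87204814 -252.24404226] 160.61439811069224 90.47942226124137
side r [ 497.97358036 -251.69572608] 115.53950704865862 90.01071300771943
[[ 9.52665309e-01 -3.04020706e-01 -4.68217881e-04]
 [-3.04021038e-01 -9.52663414e-01 -1.90486671e-03]
 [ 1.33064879e-04  1.95704852e-03 -9.99998076e-01]]
```

```bash
cat >> h.py <<'E'
from scipy.spatial.transform import Rotation as Rot
def go(x,y,z,yaw=None):
    s=read_state();M=Rot.from_quat(s['ee_rot']).as_matrix();d=M.T@(np.array([x,y,z])-s['position'])/250
    a=np.degrees(np.arctan2(M[1,0],M[0,0]))
    print('clk',s['clock'],'pos',s['position'].round(2),'yaw %.2f'%a,'tilt',M[:,2].round(4),'w %.1f'%s['gripper_width'],'F',s['contact_force'].round(1),'T',s['wrist_torque'].round(3),'j',s['joints'].round(2))
    print('t',d.round(4),'spin',None if yaw is None else round(-(yaw-a)/45,4))
E
python3 -c "
from h import *
go(564.6,203,240,11)"
```

```text
clk 0.1 pos [189.78 594.97 244.34] yaw -17.70 tilt [-5.0e-04 -1.9e-03 -1.0e+00] w 85.2 F [-0.2 -0.1 -0.8] T [ 0.011  0.009 -0.039] j [ 1.52  0.39  0.01 -0.   -1.19 -0.26]
t [1.905  1.0378 0.0197] spin -0.6378
```

play_rows --targets '[{"tx": 0.25, "ty": 0.14, "tz": 0, "spin": -0.16, "gripper": -1}, {"tx": 0.48, "ty": 0.26, "tz": 0, "spin": -0.32, "gripper": -1}, {"tx": 0.7, "ty": 0.38, "tz": 0, "spin": -0.48, "gripper": -1}, {"tx": 0.95, "ty": 0.52, "tz": 0, "spin": -0.638, "gripper": -1}, {"tx": 0.95, "ty": 0.52, "tz": 0, "spin": -0.638, "gripper": -1}, {"tx": 0.95, "ty": 0.52, "tz": 0, "spin": -0.638, "gripper": -1}]'

```text
clock: 0.85
position: [377.3, 398.5, 245.1]
ee_rot: [0.996, 0.095, -0.0, 0.0]
contact_force: [-0.5, 0.3, 0.1]
gripper_width: 85.2
```

```bash
python3 -c "
from h import *
go(564.6,203,240,11)"
```

```text
clk 0.85 pos [377.34 398.46 245.11] yaw 10.85 tilt [-3.e-04 -3.e-04 -1.e+00] w 85.2 F [-0.5  0.3  0.1] T [ 0.021 -0.024 -0.006] j [ 1.11  0.26 -0.18 -0.   -1.13  0.65]
t [0.5886 0.9088 0.0204] spin -0.0034
```

play_rows --targets '[{"tx": 0.14, "ty": 0.21, "tz": 0, "gripper": -0.3}, {"tx": 0.28, "ty": 0.42, "tz": 0, "gripper": -0.3}, {"tx": 0.42, "ty": 0.63, "tz": 0, "gripper": -0.3}, {"tx": 0.589, "ty": 0.909, "tz": 0, "gripper": -0.3}, {"tx": 0.589, "ty": 0.909, "tz": 0.2, "gripper": -0.3}, {"tx": 0.589, "ty": 0.909, "tz": 0.4, "gripper": -0.3}, {"tx": 0.589, "ty": 0.909, "tz": 0.5, "gripper": -0.3}, {"tx": 0.589, "ty": 0.909, "tz": 0.5, "gripper": -0.3}]'

```text
invalid input
```

```bash
python3 -c "
from h import *
go(564.6,203,44,11)
grab('side','side1');grab('top','top1')
crop('side1',265,200,405,305,5,'c5');crop('top1',205,175,305,255,7,'c6')"
```

```text
clk 0.85 pos [377.34 398.46 245.11] yaw 10.85 tilt [-3.e-04 -3.e-04 -1.e+00] w 85.2 F [-0.5  0.3  0.1] T [ 0.021 -0.024 -0.006] j [ 1.11  0.26 -0.18 -0.   -1.13  0.65]
t [0.5889 0.9087 0.8044] spin -0.0034
```

View pics/c5.png

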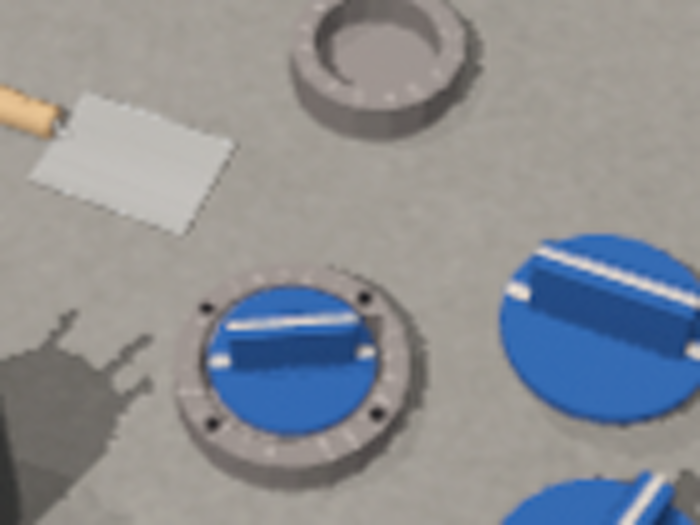

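View pics/c6.png

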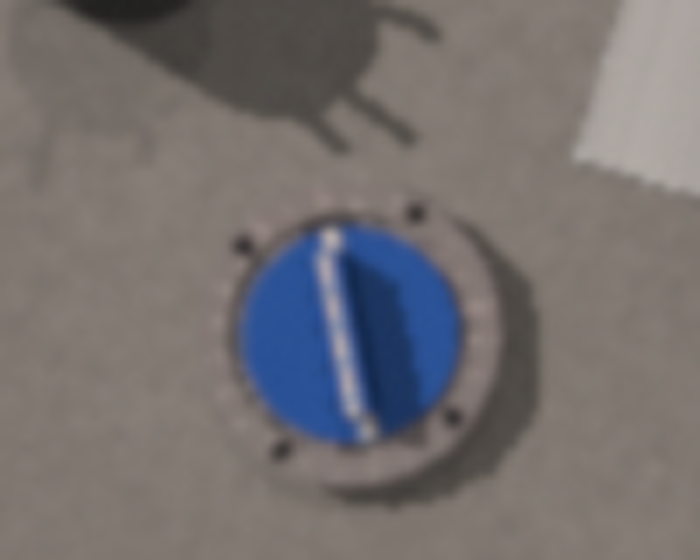

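The call was refused, probably because the rows left out spin. The crops show the lid undisturbed in the mould, with its bar from (325,250) to (355,415) in c6.

play_rows --targets '[{"tx": 0.14, "ty": 0.21, "tz": 0, "spin": 0, "gripper": -0.3}, {"tx": 0.28, "ty": 0.42, "tz": 0, "spin": 0, "gripper": -0.3}, {"tx": 0.42, "ty": 0.63, "tz": 0, "spin": 0, "gripper": -0.3}, {"tx": 0.589, "ty": 0.909, "tz": 0, "spin": 0, "gripper": -0.3}, {"tx": 0.589, "ty": 0.909, "tz": 0.2, "spin": 0, "gripper": -0.3}, {"tx": 0.589, "ty": 0.909, "tz": 0.4, "spin": 0, "gripper": -0.3}, {"tx": 0.589, "ty": 0.909, "tz": 0.5, "spin": 0, "gripper": -0.3}, {"tx": 0.589, "ty": 0.909, "tz": 0.5, "spin": 0, "gripper": -0.3}]'

```text
clock: 1.95
position: [563.2, 205.2, 117.8]
ee_rot: [0.995, 0.097, -0.002, 0.001]
contact_force: [0.5, -0.5, 0.3]
gripper_width: 55.6
```

```bash
python3 -c "
from h import *
go(564.6,203,44,11)
grab('side','side2')
crop('side2',265,200,405,305,5,'c7')"
```

```text
clk 1.95 pos [563.17 205.18 117.76] yaw 11.11 tilt [-0.0047 -0.003  -1.    ] w 55.6 F [ 0.5 -0.5  0.3] T [-0.046 -0.021  0.041] j [ 0.62  0.46 -0.22 -0.   -0.9   1.15]
t [0.0055 0.009  0.295 ] spin 0.0024
```

View pics/c7.png

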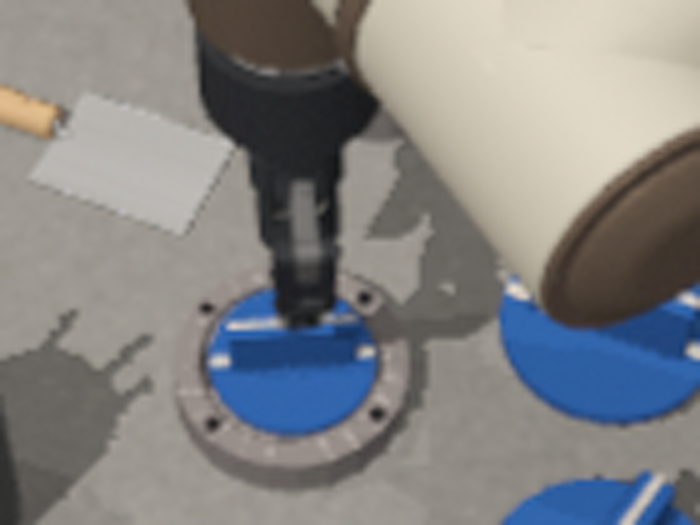

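The fingers straddle the bar (c7, tips near (305,310)). I'll descend and close.

play_rows --targets '[{"tx": 0.0055, "ty": 0.009, "tz": 0.08, "spin": 0, "gripper": -0.3}, {"tx": 0.0055, "ty": 0.009, "tz": 0.16, "spin": 0, "gripper": -0.3}, {"tx": 0.0055, "ty": 0.009, "tz": 0.23, "spin": 0, "gripper": -0.3}, {"tx": 0.0055, "ty": 0.009, "tz": 0.28, "spin": 0, "gripper": -0.3}, {"tx": 0.0055, "ty": 0.009, "tz": 0.295, "spin": 0, "gripper": -0.3}, {"tx": 0.0055, "ty": 0.009, "tz": 0.295, "spin": 0, "gripper": -0.3}, {"tx": 0.0055, "ty": 0.009, "tz": 0.295, "spin": 0, "gripper": -0.3}]'

```text
clock: 2.88
position: [566.9, 202.8, 47.2]
ee_rot: [0.995, 0.096, 0.001, -0.0]
contact_force: [0.3, 0.5, 0.5]
gripper_width: 55.7
```

```bash
python3 -c "
from h import *
go(564.6,203,44,11)
grab('side','side3')
crop('side3',265,200,405,305,5,'c8')"
```

```text
clk 2.875 pos [566.87 202.76  47.22] yaw 11.02 tilt [ 1.2e-03  6.0e-04 -1.0e+00] w 55.7 F [0.3 0.5 0.5] T [-0.033 -0.075 -0.03 ] j [ 0.61  0.55 -0.28  0.   -0.74  1.15]
t [-0.0088 -0.0027  0.0129] spin 0.0005
```

View pics/c8.png

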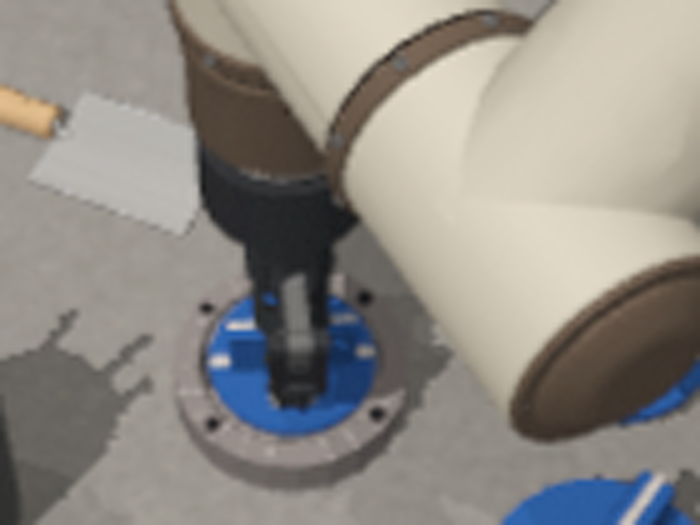

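play_rows --targets '[{"tx": -0.008, "ty": -0.002, "tz": 0.006, "spin": 0, "gripper": -0.3}, {"tx": -0.008, "ty": -0.002, "tz": 0.011, "spin": 0, "gripper": -0.3}, {"tx": -0.008, "ty": -0.002, "tz": 0.011, "spin": 0, "gripper": 1}, {"tx": -0.008, "ty": -0.002, "tz": 0.011, "spin": 0, "gripper": 1}, {"tx": -0.008, "ty": -0.002, "tz": 0.011, "spin": 0, "gripper": 1}, {"tx": -0.008, "ty": -0.002, "tz": 0.011, "spin": 0, "gripper": 1}, {"tx": -0.008, "ty": -0.002, "tz": 0.011, "spin": 0, "gripper": 1}, {"tx": -0.008, "ty": -0.002, "tz": 0.011, "spin": 0, "gripper": 1}]'

```text
clock: 3.92
position: [564.5, 202.8, 44.0]
ee_rot: [0.995, 0.096, 0.0, -0.0]
contact_force: [-0.2, 0.8, 1.0]
gripper_width: 12.1
```

```bash
python3 -c "
from h import *
go(564.6,203,44,11)"
```

```text
clk 3.925 pos [564.53 202.76  44.  ] yaw 11.02 tilt [ 4.e-04  2.e-04 -1.e+00] w 12.1 F [-0.2  0.8  1. ] T [ 0.098  0.063 -0.035] j [ 0.61  0.55 -0.29  0.   -0.73  1.15]
t [ 0.0005 -0.0009 -0.    ] spin 0.0005
```

Gripped, with the width at 12.1 mm on the nominally 13 mm bar. I'll lift it straight out.

play_rows --targets '[{"tx": 0, "ty": 0, "tz": -0.05, "spin": 0, "gripper": 1}, {"tx": 0, "ty": 0, "tz": -0.1, "spin": 0, "gripper": 1}, {"tx": 0, "ty": 0, "tz": -0.2, "spin": 0, "gripper": 1}, {"tx": 0, "ty": 0, "tz": -0.35, "spin": 0, "gripper": 1}, {"tx": 0, "ty": 0, "tz": -0.5, "spin": 0, "gripper": 1}, {"tx": 0, "ty": 0, "tz": -0.65, "spin": 0, "gripper": 1}, {"tx": 0, "ty": 0, "tz": -0.65, "spin": 0, "gripper": 1}]'

```text
clock: 4.8
position: [565.9, 203.4, 211.1]
ee_rot: [0.995, 0.096, 0.004, -0.002]
contact_force: [-0.3, 0.0, -1.0]
gripper_width: 12.1
```

```bash
python3 -c "
from h import *
go(498.2,-252.2,206,25.6)
grab('side','side4')
crop('side4',235,150,395,305,5,'c9')"
```

```text
clk 4.8 pos [565.94 203.43 211.07] yaw 11.04 tilt [ 0.0076  0.0044 -1.    ] w 12.1 F [-0.3  0.  -1. ] T [ 0.003  0.067 -0.04 ] j [ 0.61  0.37 -0.11  0.   -1.09  1.15]
t [-0.6151  1.737   0.0102] spin -0.3236
```

View pics/c9.png

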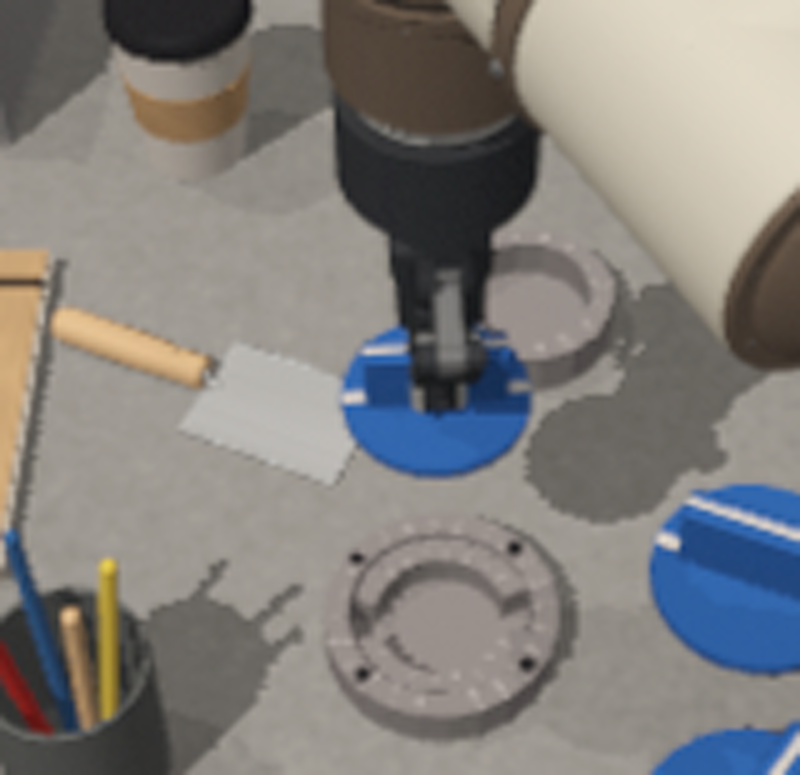

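The lid hangs level and clear of the mould in c9, at about (437,400). I'll carry it to the canister.

play_rows --targets '[{"tx": -0.08, "ty": 0.22, "tz": 0, "spin": -0.1, "gripper": 1}, {"tx": -0.16, "ty": 0.44, "tz": 0, "spin": -0.2, "gripper": 1}, {"tx": -0.24, "ty": 0.66, "tz": 0, "spin": -0.324, "gripper": 1}, {"tx": -0.31, "ty": 0.87, "tz": 0, "spin": -0.324, "gripper": 1}]'

```text
clock: 5.35
position: [528.2, -27.5, 205.1]
ee_rot: [0.975, 0.222, -0.001, -0.0]
contact_force: [0.0, 0.4, -1.7]
gripper_width: 12.0
```

```bash
python3 -c "
from h import *
go(498.2,-252.2,206,25.6)"
```

```text
clk 5.35 pos [528.16 -27.5  205.09] yaw 25.63 tilt [-2.9e-03 -2.0e-04 -1.0e+00] w 12.0 F [ 0.   0.4 -1.7] T [-0.048 -0.096  0.016] j [ 0.25  0.26 -0.29 -0.   -1.03  1.76]
t [-0.4968  0.7585 -0.0031] spin 0.0007
```

play_rows --targets '[{"tx": -0.13, "ty": 0.2, "tz": 0, "spin": 0, "gripper": 1}, {"tx": -0.26, "ty": 0.4, "tz": 0, "spin": 0, "gripper": 1}, {"tx": -0.39, "ty": 0.6, "tz": 0, "spin": 0, "gripper": 1}, {"tx": -0.495, "ty": 0.757, "tz": 0.05, "spin": 0, "gripper": 1}, {"tx": -0.495, "ty": 0.757, "tz": 0.16, "spin": 0, "gripper": 1}, {"tx": -0.495, "ty": 0.757, "tz": 0.26, "spin": 0, "gripper": 1}, {"tx": -0.495, "ty": 0.757, "tz": 0.26, "spin": 0, "gripper": 1}, {"tx": -0.495, "ty": 0.757, "tz": 0.26, "spin": 0, "gripper": 1}]'

```text
clock: 6.35
position: [500.3, -249.8, 141.7]
ee_rot: [0.975, 0.222, 0.0, 0.0]
contact_force: [0.4, 0.1, -0.6]
gripper_width: 12.0
```

```bash
python3 -c "
from h import *
go(498.2,-252.2,135,25.6)
grab('side','side5');grab('top','top5')
crop('side5',320,90,400,170,8,'d1');crop('top5',395,205,475,285,8,'d2')"
```

```text
clk 6.35 pos [ 500.28 -249.83  141.71] yaw 25.63 tilt [ 1.e-04 -4.e-04 -1.e+00] w 12.0 F [ 0.4  0.1 -0.6] T [ 0.007 -0.001 -0.043] j [-0.17  0.37 -0.3   0.   -0.9   2.19]
t [-0.0116  0.0049  0.0268] spin 0.0006
```

View pics/d1.png

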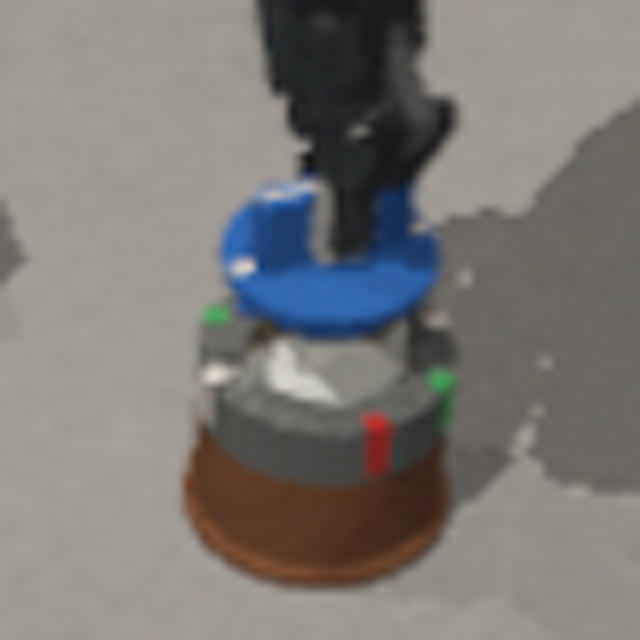

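View pics/d2.png

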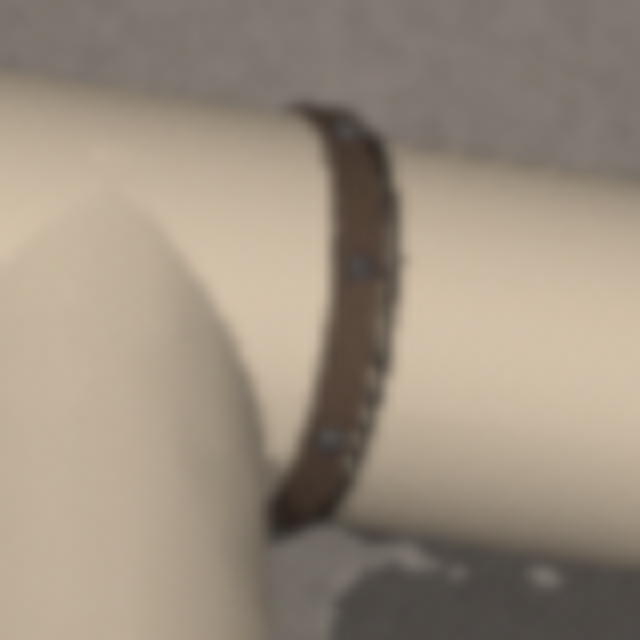

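The top view is blocked by the arm. In d1 the lid hangs level above the mouth, with flange edges at x=222 and 440 and the near white mark at (240,266) above the canister's white mark at (215,373). I'll check its offset numerically.

```bash
python3 - <<'E'
from h import *
d=np.load('side5.npz')
im=d['frame'].astype(int);m=((im[:,:,2]>im[:,:,0]+35)&(im[:,:,2]>60)).astype(np.uint8)
m[:90]=0;m[170:]=0;m[:,:320]=0;m[:,400:]=0
ys,xs=np.nonzero(m);print(xs.min(),xs.max(),ys.max())
h=(m.sum(0));
c=np.array([500.3,-249.8]);t=np.linspace(0,2*np.pi,400)
def sil(c,z0=117.7):
    P=[proj(d,np.array([c[0]+40*np.cos(a),c[1]+40*np.sin(a),z])) for z in(z0,z0+6) for a in t];return np.array(P)
from scipy.optimize import least_squares
# lower silhouette per column
cols=np.arange(352,372);low=np.array([np.nonzero(m[:,k])[0].max() for k in cols])+.5
L=[np.nonzero(m[r])[0].min()-.5 for r in range(118,126)];Rr=[np.nonzero(m[r])[0].max()+.5 for r in range(118,126)]
print(L,Rr,low)
P=sil(c);print('pred left/right/bottom',P[:,0].min(),P[:,0].max(),P[:,1].max(),'meas',min(L),max(Rr),low.max())
# pixel jacobian
print(sil(c+[10,0]).max(0)-P.max(0),sil(c+[0,10]).max(0)-P.max(0))
# near flange mark and bar angle : flange mark at r~36, z=123.7
def cc(X,Y): return 320+(X+.5)/8-.5,90+(Y+.5)/8-.5
p=atz(d,*cc(240,266),123.7);print('mark',p,np.degrees(np.arctan2(*(p[:2]-c)[::-1])),np.hypot(*(p[:2]-c)))
a=atz(d,*cc(268,196),153.7);b=atz(d,*cc(312,186),153.7);print('bar',a,b,np.degrees(np.arctan2(*(a-b)[1::-1])))
E
```

```text
347 374 131
[np.float64(347.5), np.float64(347.5), np.float64(347.5), np.float64(346.5), np.float64(347.5), np.float64(347.5), np.float64(347.5), np.float64(347.5)] [np.float64(370.5), np.float64(373.5), np.float64(374.5), np.float64(374.5), np.float64(374.5), np.float64(374.5), np.float64(374.5), np.float64(373.5)] [129.5 129.5 130.5 130.5 130.5 131.5 131.5 131.5 131.5 131.5 131.5 131.5
 131.5 131.5 131.5 130.5 129.5 129.5 129.5 128.5]
pred left/right/bottom 346.79416948758046 374.5866702577807 130.8595043328603 meas 346.5 374.5 131.5
[-3.47346614 -0.21282983] [-0.07000975  2.26597875]
mark [ 531.7320132  -235.47017266  123.7       ] 24.508200879070067 34.544397598731315
bar [ 523.27192077 -237.5712359   153.7       ] [ 508.06877853 -244.75983758  153.7       ] 25.306497024259524
```

play_rows --targets '[{"tx": -0.0116, "ty": 0.005, "tz": 0.04, "spin": 0, "gripper": 1}, {"tx": -0.0116, "ty": 0.005, "tz": 0.08, "spin": 0, "gripper": 1}, {"tx": -0.0116, "ty": 0.005, "tz": 0.08, "spin": 0, "gripper": 1}, {"tx": -0.0116, "ty": 0.005, "tz": 0.08, "spin": 0, "gripper": 1}]'

```text
clock: 6.95
position: [498.0, -252.3, 121.3]
ee_rot: [0.975, 0.222, -0.0, 0.0]
contact_force: [-0.3, -0.2, -1.2]
gripper_width: 11.9
```

```bash
python3 -c "
from h import *
go(498.2,-252.2,99,25.6)
grab('side','side6')
crop('side6',320,90,400,170,8,'d3')"
```

```text
clk 6.95 pos [ 498.04 -252.26  121.25] yaw 25.60 tilt [-1.e-04 -1.e-04 -1.e+00] w 11.9 F [-0.3 -0.2 -1.2] T [-0.047  0.008  0.006] j [-0.18  0.39 -0.32  0.   -0.85  2.2 ]
t [0.0007 0.0001 0.089 ] spin 0.0001
```

View pics/d3.png

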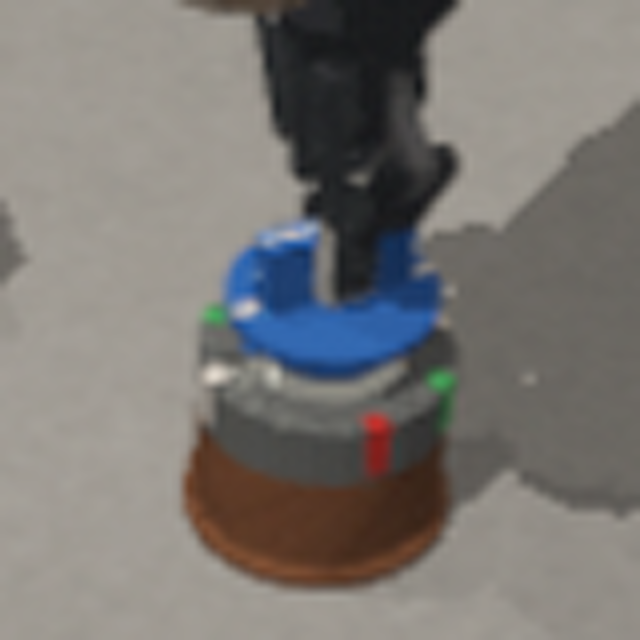

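In d3 the lid sits centred over the mouth at (335,300), with its mark in line with the white mark at (215,373). I'll lower it gently.

play_rows --targets '[{"tx": 0, "ty": 0, "tz": 0.02, "spin": 0, "gripper": 1}, {"tx": 0, "ty": 0, "tz": 0.035, "spin": 0, "gripper": 1}, {"tx": 0, "ty": 0, "tz": 0.05, "spin": 0, "gripper": 1}, {"tx": 0, "ty": 0, "tz": 0.05, "spin": 0, "gripper": 1}]'

```text
clock: 7.5
position: [497.6, -252.1, 108.3]
ee_rot: [0.975, 0.221, -0.0, -0.0]
contact_force: [1.1, -0.3, -1.8]
gripper_width: 12.0
```

```bash
python3 -c "
from h import *
go(498.2,-252.2,99,25.6)"
```

```text
clk 7.5 pos [ 497.64 -252.13  108.33] yaw 25.59 tilt [-1.e-03  2.e-04 -1.e+00] w 12.0 F [ 1.1 -0.3 -1.8] T [-0.035  0.018  0.071] j [-0.18  0.41 -0.34 -0.   -0.82  2.2 ]
t [0.0019 0.0012 0.0373] spin -0.0002
```

Lid origin is at about 84 mm: the plug is in the mouth and force is near zero. I'll continue.

play_rows --targets '[{"tx": 0.001, "ty": 0, "tz": 0.012, "spin": 0, "gripper": 1}, {"tx": 0.001, "ty": 0, "tz": 0.024, "spin": 0, "gripper": 1}, {"tx": 0.001, "ty": 0, "tz": 0.034, "spin": 0, "gripper": 1}, {"tx": 0.001, "ty": 0, "tz": 0.034, "spin": 0, "gripper": 1}, {"tx": 0.001, "ty": 0, "tz": 0.034, "spin": 0, "gripper": 1}]'

```text
clock: 8.12
position: [498.2, -252.1, 100.4]
ee_rot: [0.975, 0.222, 0.0, 0.0]
contact_force: [0.9, 0.3, -0.7]
gripper_width: 11.7
```

```bash
python3 -c "
from h import *
go(498.2,-252.2,99,25.6)
grab('side','side7')
crop('side7',320,90,400,170,8,'d4')"
```

```text
clk 8.125 pos [ 498.23 -252.1   100.35] yaw 25.60 tilt [ 1.e-04 -1.e-04 -1.e+00] w 11.7 F [ 0.9  0.3 -0.7] T [ 0.002 -0.014  0.005] j [-0.18  0.42 -0.34  0.   -0.81  2.2 ]
t [-0.0003  0.0003  0.0054] spin -0.0
```

View pics/d4.png

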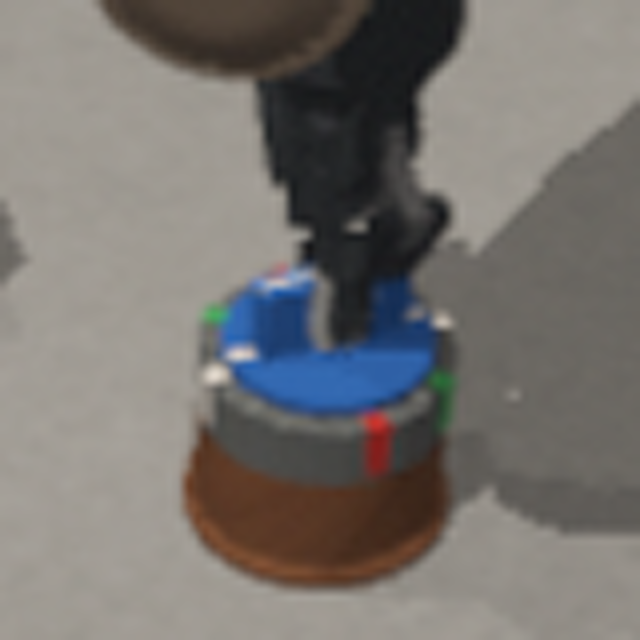

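Nearly seated: in d4 the lid's mark at (240,354) lines up with the white mark at (215,373). I'll go down until it touches the rim.

play_rows --targets '[{"tx": 0, "ty": 0, "tz": 0.004, "spin": 0, "gripper": 1}, {"tx": 0, "ty": 0, "tz": 0.007, "spin": 0, "gripper": 1}, {"tx": 0, "ty": 0, "tz": 0.007, "spin": 0, "gripper": 1}, {"tx": 0, "ty": 0, "tz": 0.007, "spin": 0, "gripper": 1}]'

```text
clock: 8.68
position: [498.2, -252.1, 99.0]
ee_rot: [0.975, 0.222, 0.0, 0.0]
contact_force: [-1.7, 0.3, 3.3]
gripper_width: 12.1
```

```bash
python3 -c "
from h import *
go(498.2,-252.2,99,25.6)"
```

```text
clk 8.675 pos [ 498.22 -252.1    98.96] yaw 25.61 tilt [ 2.e-04 -2.e-04 -1.e+00] w 12.1 F [-1.7  0.3  3.3] T [ 0.297  0.41  -0.02 ] j [-0.18  0.42 -0.35  0.   -0.8   2.2 ]
t [-0.0003  0.0003 -0.0002] spin 0.0002
```

Light contact (~3–4 N) at the expected seated height. I'll turn clockwise slowly.

play_rows --targets '[{"tx": 0, "ty": 0, "tz": 0, "spin": 0.08, "gripper": 1}, {"tx": 0, "ty": 0, "tz": 0, "spin": 0.16, "gripper": 1}, {"tx": 0, "ty": 0, "tz": 0, "spin": 0.24, "gripper": 1}, {"tx": 0, "ty": 0, "tz": 0, "spin": 0.32, "gripper": 1}, {"tx": 0, "ty": 0, "tz": 0, "spin": 0.4, "gripper": 1}, {"tx": 0, "ty": 0, "tz": 0, "spin": 0.4, "gripper": 1}]'

```text
clock: 9.43
position: [498.6, -252.6, 99.0]
ee_rot: [0.998, 0.067, 0.001, 0.001]
contact_force: [0.4, -2.9, 2.4]
gripper_width: 12.0
```

```bash
python3 -c "
from h import *
go(498.2,-252.2,99,-19.4)
grab('side','side8')
crop('side8',320,90,400,170,8,'d5')"
```

```text
clk 9.425 pos [ 498.62 -252.64   98.97] yaw 7.66 tilt [ 0.0011 -0.001  -1.    ] w 12.0 F [ 0.4 -2.9  2.4] T [-0.559  0.137  0.021] j [-0.18  0.42 -0.35  0.   -0.8   1.88]
t [-0.0014 -0.002  -0.0001] spin 0.6012
```

View pics/d5.png

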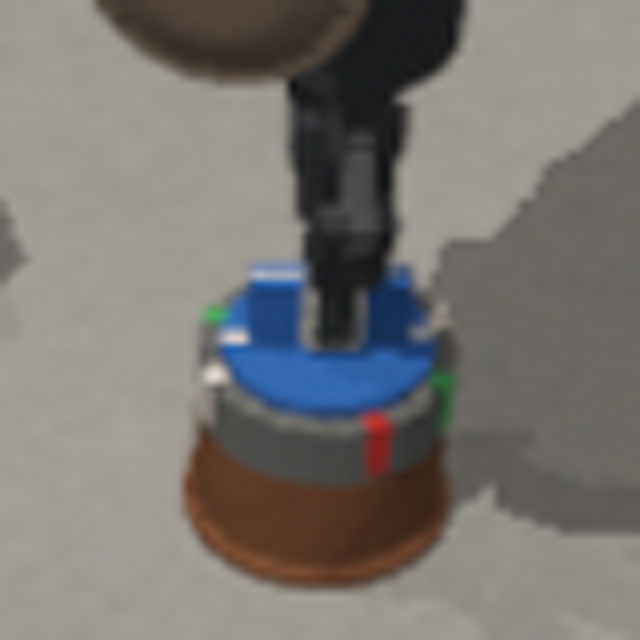

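The lid is turning with the gripper: its mark is now at (235,337), moving toward the green mark at (215,313). I'll finish the remaining 27°.

play_rows --targets '[{"tx": 0, "ty": 0, "tz": 0, "spin": 0.08, "gripper": 1}, {"tx": 0, "ty": 0, "tz": 0, "spin": 0.16, "gripper": 1}, {"tx": 0, "ty": 0, "tz": 0, "spin": 0.24, "gripper": 1}, {"tx": 0, "ty": 0, "tz": 0, "spin": 0.32, "gripper": 1}, {"tx": 0, "ty": 0, "tz": 0, "spin": 0.4, "gripper": 1}, {"tx": 0, "ty": 0, "tz": 0, "spin": 0.48, "gripper": 1}, {"tx": 0, "ty": 0, "tz": 0, "spin": 0.55, "gripper": 1}, {"tx": 0, "ty": 0, "tz": 0, "spin": 0.6, "gripper": 1}, {"tx": 0, "ty": 0, "tz": 0, "spin": 0.6, "gripper": 1}, {"tx": 0, "ty": 0, "tz": 0, "spin": 0.6, "gripper": 1}]'

```text
clock: 10.72
position: [498.6, -252.7, 99.0]
ee_rot: [0.986, -0.168, 0.001, 0.0]
contact_force: [-0.2, -4.8, 3.4]
gripper_width: 11.9
```

```bash
python3 -c "
from h import *
go(498.2,-252.2,99,-19.4)
grab('side','side9')
crop('side9',335,115,385,160,14,'d6')"
```

```text
clk 10.725 pos [ 498.56 -252.65   98.98] yaw -19.33 tilt [ 9.e-04 -1.e-03 -1.e+00] w 11.9 F [-0.2 -4.8  3.4] T [-1.358  0.219  0.112] j [-0.18  0.42 -0.35  0.   -0.8   1.41]
t [-0.002  -0.0012 -0.0001] spin 0.0017
```

View pics/d6.png

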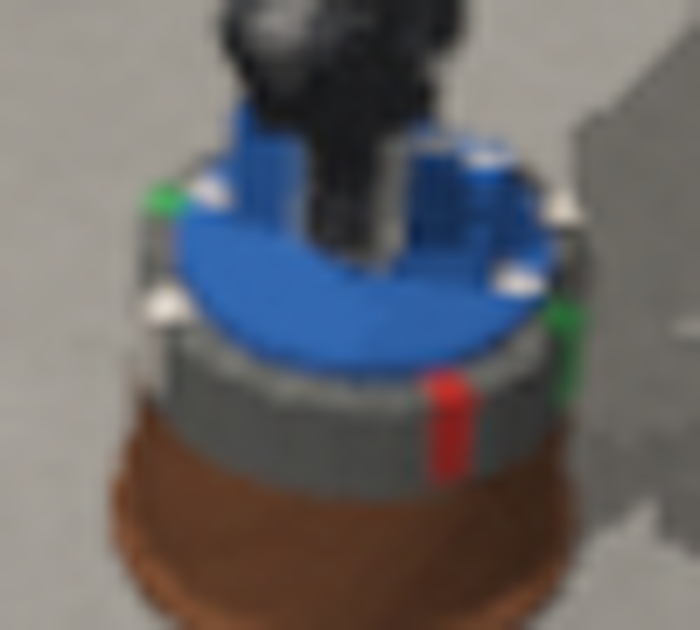

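```bash
python3 - <<'E'
from h import *
d=np.load('side9.npz')
f=lambda X,Y,z:atz(d,335+(X+.5)/14-.5,115+(Y+.5)/14-.5,z)
def pr(n,a,b): print(n,np.degrees(np.arctan2(*(a-b)[1::-1])),((a+b)/2)[:2],np.linalg.norm(a-b))
pr('lid',f(210,192,81),f(517,280,81));pr('green',f(167,200,75),f(563,316,75))
E
```

```text
lid -19.111872810999458 [ 498.57147096 -252.26139073] 69.93005865522319
green -19.508514690773616 [ 498.06004189 -252.3948412 ] 90.77305835703194
```

The lid's bar reads −19.1° against −19.5° for the green marks, and the wrist shows 0.11 N m of spring torque. One quick look at the whole desk before handing in.

```bash
python3 - <<'E'
from h import *
a=np.load('side0.npz')['frame'];b=np.load('side9.npz')['frame']
cv2.imwrite('pics/e1.png',np.vstack([a,b])[100:800:1,150:450,::-1][:600])
cv2.imwrite('pics/e1.png',np.hstack([a[70:390,100:470],b[70:390,100:470]])[:,:,::-1])
E
```

```text
(no output)
```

View pics/e1.png

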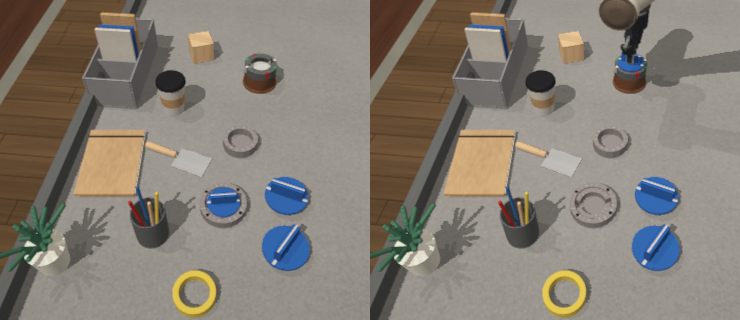

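Before (left) and after (right): nothing but the lid has moved. The mould at (592,203) is empty, and the lid is in the canister at (630,70).

```bash
python3 -c "
from bench import *
print(job_done())"
```

```text
the job is handed in; nothing more can be done
None
```

The 80 mm lid is out of the mould, seated in the canister through the notches, and turned 45° clockwise to the green marks. I handed the job in at about 10.8 s with the gripper still holding it there.

- **Angle:** in the side camera, the bar reads −19.1° and the green marks −19.5°. The lid was never turned past the green position, so it stayed well short of the click.
- **Seating:** the tool stood at 99.0 mm, the height expected with the flange on the rim. Downward contact was about 3–4 N.
- **Spring:** the wrist showed about 0.11 N m, which matches the return spring. The grip width was 11.9 mm.
- **Other things on the desk:** a before-and-after side picture shows everything else unmoved.

**What went wrong or could not be checked:**
- One move call was refused because I left out the spin value; nothing moved.
- The arm blocked the top camera at the canister, so the final checks rest on the side camera and the robot's own readings.

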